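# Close the luthier's sizing jig to its pointer

### The arm

A 6-joint arm with a two-finger parallel gripper is mounted at the origin on the work surface. World frame = base frame: x ahead of the robot, y to its left, z up, the work surface at z = 0. Lengths are in m, angles in rad, forces in N, time in s.
With the tool pointing down it reaches from about 0.25 to 0.775 m from the base axis. Payload 8.9 kg.
Tool frame: the origin (TCP) lies at the very end of the fingers, on their centre line; the grasp point (between the pads) lies 19 mm behind it; z points along the fingers, y is the direction in which the jaws open and shut (so a half turn about z gives the same grasp; the last joint's range is limited). The gripper opens to 85 mm and grips with 20 to 120 N. Pads are 22 mm wide; open, the fingers measure 114 mm over their backs; the gripper's body (76 mm by 85 mm) begins 54 mm behind the grasp point. The pads swing forward as they close: fully open they stand 13 mm farther back than shut.
Start: joints at [-1.444, 0.291, -0.153, 1.127, 0, 1.431], TCP at [0.138, -0.507, 0.231] pointing down, gripper open.
Joint ranges: [-2.52, 2.52], [-0.91, 1.74], [-1.3, 1.37], [-1.96, 2.02], [-1.52, 1.47], [-3.14, 3.14]. Speed limits (rad/s): [2.22, 2.22, 2.79, 3.14, 3.14, 3.14].

### API

Orientations are given as a unit quaternion [w, x, y, z].
In Python, from station import r, vision gives the robot as it stands.
- The arm moves only by the tool send_rows, never from a script. Its argument "rows" is a list of rows, each a list of 3 entries, a list of its own where there are three numbers: the turn, a rotation vector about the tool's x, y, z in rad, then the shift along the tool's x, y, z in m, then the opening, from -1 (shut) to 1 (fully open), so that 0 is half open. A call has 1 to 8 rows; each row shifts and turns the commanded pose from where the row before left it, along the tool's axes as they then stand; what a row does not reach is not made up. A row lasts 1/12 s, in which the tool goes at most 41.7 mm and 7.16 degrees, less where a joint would pass 70% of its speed; a pose out of reach is approached as far as the arm can. A call is refused whole if a number of a shift passes 0.0417 or a number of a turn 0.125, either way. A call with a gripper value outside its range is refused whole. The fingers move at their own pace and stop on an object; "force" is the grip in N (left out, the last holds). Time passes only in rows, so rows that do not move let the fingers close. It gives the time, the measured TCP pose, the force and the opening at its end, in the units of the state.
- r.sense(): the state, without advancing time (a new reading comes with each control period).
- vision.read_camera(name): name is "scene" or "top" or "wrist"; returns the picture (400x640x3 uint8, red, green, blue); there is no depth.
- vision.camera_params(name): a dict with "fx", "fy", "cx", "cy" (pixels), "extrinsics" (4x4, takes a point from camera to world coordinates); the wrist camera has in their place "T_tool_cam" (4x4, takes a point from camera to tool coordinates, whose origin is the TCP and whose axes are the flange's). Camera axes: x right, y down, z forward; pixel columns grow to the right and rows downward; lengths in m; the calibration is good to about 2 mm. The wrist camera is an equidistant fisheye: a pixel r from the principal point sees the ray r / f radians off the axis. A picture is of the moment at which its call begins: read the wrist's pose just before it. camera_params takes no time and is no camera call.
- r.hand_in(): hands the job in, once; it reports no verdict.
The state is a dict: "t": time; "q": joint angles; "qvel": joint speeds; "joint_torque": joint torques, N m; "tool_pos": TCP position; "eef_rot": TCP orientation; "force": force on the tool from outside, world axes, zero at the start; "wrist_torque": the same for the moment, N m; "finger_gap": finger opening in m.
Only numpy, scipy, OpenCV 4.12 (cv2) and the standard library are available. Lean on these libraries where they do the work, as an engineer would, in place of code of your own. Each camera call takes 0.05 s, during which the arm holds its last target. There are 200 camera calls.

### The job

On the violin bench, press a fingertip lightly on the knurled brass wheel of the sizing jig and roll it, in several strokes if needed, until the gap has closed so that the front face of the sliding jaw is in line with the pointer's blade; then take the finger away. Move the jaw by the wheel only: do not push the jaw or shift the pointer, and leave the small things lying about where they are.

Things in the scene. Friction and masses are not known exactly. Their poses are not given: they have to be found in the camera images.
- jig: Sizing jig, fixed to the bench: brown wooden base 110 (x) x 320 (y) x 18 mm high, origin under its middle on the bench, z up, y along the jaw's travel. Dark steel wheel housing at -y: x -31..31, y -135..-45, top 64 mm above the bench. Fixed stop (dark steel, 70 mm wide, top 54 mm above the bench, face at y = 92) at +y.
- carrier: Knurled brass wheel on its sprung carrier; origin at the wheel's centre (jig's frame: 0, -90, 52 mm), axes parallel to the jig's, not turning with the wheel. Radius 30 mm, 26 mm wide, axle along x. Under a fingertip it yields straight down up to 6 mm (3 N to start, 10 N at 6 mm), then is rigid.
- wheel_top (a point): Top of the wheel, 30 mm above its centre, 82 mm above the bench, 18 mm above the housing. Stroking it towards +y of the jig (to the fixed stop) moves the jaw to +y and closes the gap; towards -y opens it. It turns lightly (about 1.5 N at the rim), does not spring back. 30 mm of rim travel (1 rad) moves the jaw 12 mm.
- jaw: Sliding jaw, bright steel block 52 (x) x 34 (y) x 28 mm, top 58 mm above the bench, riding on two rods of the sprung carrier (it sinks with it). Origin at the lower edge of its front face (towards the fixed stop, +y), mid-width; axes parallel to the jig's. Starts 14-46 mm short of the pointer and slides along y; its travel ends 27 mm short of the fixed stop.
- pointer: Pointer: dark steel rider 14 x 18 x 14 mm on the light scale rail along the jaw's +x side, with a thin blade (2 mm thick, 38 mm above the bench) pointing at the jaw. Origin on the blade's middle plane, axes parallel to the jig's: the jaw is set when its origin has the same y in the jig's frame. A stiff slider: do not move it.
- nut_blank: Loose black nut blank 34 x 10 x 12 mm lying on the jig's bed just before the fixed stop; leave it alone.
- bridge_blank: Loose pale maple violin-bridge blank 34 x 42 x 6 mm lying on the bench on the robot's side of the jig; leave alone.
- screwdriver: Loose screwdriver about 160 mm long lying on the bench on the robot's side of the jig; leave alone.
- finger_plane: Small loose brass finger plane 24 x 62 mm, about 28 mm high, on the bench beyond the jig; leave alone.
- glue_jar: Loose jar, 52 mm across and 55 mm high, on the bench beyond the jig; leave alone.
- rosin: Loose amber rosin cake, 48 mm across and 18 mm high, on the bench beyond the jig; leave alone.
- varnish: Loose small bottle, 44 mm across and 100 mm high, standing past the fixed-stop end of the jig; leave alone.
- peg_cup: Loose wooden cup, 60 mm across and 50 mm high with pegs standing in it to 85 mm, past the wheel end of the jig; leave alone.

How it is judged:
On the way:
1. a fingertip bears on the wheel while the gap is still wider than the mark (contact force between the fingers and carrier above 1 N and y of jaw in the frame of pointer below -0.006 m), for 0.1 s.
At the end, for the whole second after the job is handed in: The jaw's front face is within 2.5 mm of the pointer blade's middle plane and at rest, the pointer has not moved (3 mm) (y of jaw in the frame of pointer between -0.0025 and 0.0025 m and linear speed of jaw below 0.005 m/s and distance of pointer from where it was at the start of the episode below 0.003 m); the robot touches nothing.
It fails at once if the robot pushes the jaw itself (contact force between any of the fingers, the arm and jaw above 1 N).
It fails at once if the pointer is shifted more than 3 mm (distance of pointer from where it was at the start of the episode above 0.003 m).
It fails at once if the wheel is pressed with more than 45 N (contact force between the fingers and carrier above 45 N).
It fails at once if a bystander is moved or lifted more than 12 mm (distance of any of nut_blank, bridge_blank, screwdriver, finger_plane, glue_jar, rosin, varnish, peg_cup from where it was at the start of the episode above 0.012 m).
It also fails if it takes over 48 s, if anything falls off the work surface, if the arm or the gripper's body presses on something with over 40 N, if the wrist force passes 120 N, or if a joint passes its speed limit or range.

## Working session

There is one attempt and no reset: what is moved stays moved. The work goes in short steps, Python scripts to look and compute and a tool call to move; the robot and the scene stay as the last step left them, time stands still between calls to the robot, and variables do not carry over. Pictures are saved under pics/ and viewed, on a budget of 10 in all, crops included, one or two more only if the job needs it, and the job is handed in when it is done.

Besides the shell and the picture viewer there is one more tool, called after "Emit:" by a JSON object that holds its "name" and its "arguments". send_rows: Moves the arm, as the interface text tells. Its arguments: {"type":"object","properties":{"rows":{"type":"array"},"force":{"type":"number"}},"required":["rows"]}

```bash
mkdir -p pics; ls
python3 - <<'E'
from station import r, vision
import cv2, numpy as np
np.set_printoptions(precision=4,suppress=True)
s=r.sense(); print(s)
for n in("scene","top"):
    im=vision.read_camera(n); cv2.imwrite(f"pics/{n}0.png",im[:,:,::-1]); print(n,vision.camera_params(n))
print(vision.camera_params("wrist"))
E
```

```text
pics
{'t': 0.0, 'q': array([-1.4443,  0.2913, -0.1541,  1.1267, -0.    ,  1.4315]), 'qvel': array([-0.0009,  0.0006,  0.0029,  0.0003,  0.0004, -0.0019]), 'joint_torque': array([ -0.0009, -53.7147,  33.1373,   0.0161,  -0.0002,  -0.    ]), 'tool_pos': array([ 0.1379, -0.5061,  0.2307]), 'eef_rot': array([-0.0007,  0.9912,  0.1325, -0.    ]), 'force': array([-0.3415, -1.3338, -0.755 ]), 'wrist_torque': array([ 0.0215,  0.02  , -0.025 ]), 'finger_gap': 0.0852642768501548}
scene {'fx': 520.9111976739489, 'fy': 520.9111976739489, 'cx': 314.70072938565033, 'cy': 198.20319590216707, 'extrinsics': array([[ 0.5228,  0.472 , -0.7099,  1.3334],
       [ 0.8524, -0.2768,  0.4437, -0.3953],
       [ 0.0129, -0.837 , -0.547 ,  0.6528],
       [ 0.    ,  0.    ,  0.    ,  1.    ]])}
top {'fx': 449.30765494527554, 'fy': 449.30765494527554, 'cx': 323.2402454342334, 'cy': 194.31894344106325, 'extrinsics': array([[ 0.0044, -0.9946,  0.1033,  0.4958],
       [-0.999 , -0.009 , -0.0442,  0.0694],
       [ 0.0449, -0.103 , -0.9937,  0.9296],
       [ 0.    ,  0.    ,  0.    ,  1.    ]])}
{'fx': 309.70691628693146, 'fy': 309.70691628693146, 'cx': 320.2180996392101, 'cy': 203.6770497217603, 'T_tool_cam': array([[-0.0004, -0.9577, -0.2879,  0.0734],
       [ 1.    , -0.0001, -0.0009,  0.0011],
       [ 0.0009, -0.2879,  0.9577, -0.142 ],
       [ 0.    ,  0.    ,  0.    ,  1.    ]])}
```

View pics/top0.png

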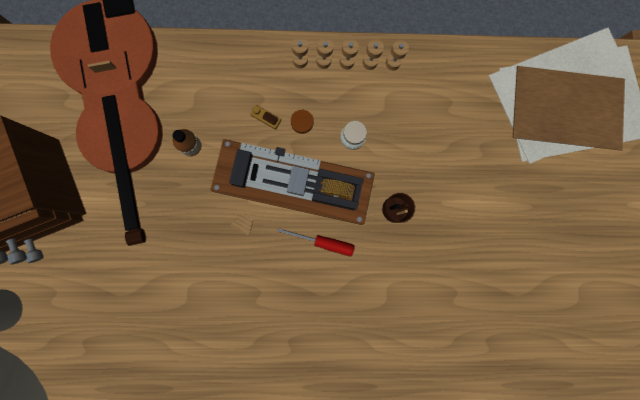

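View pics/scene0.png

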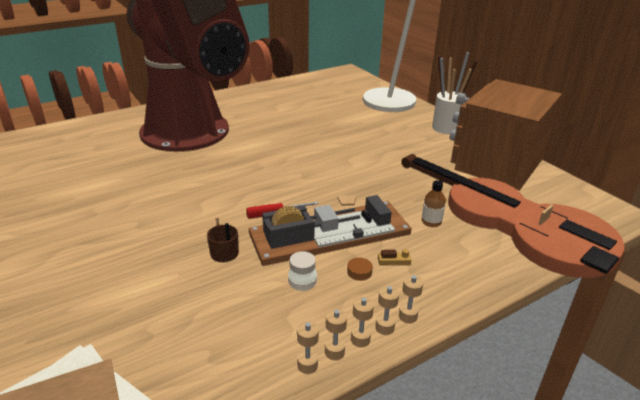

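The top view shows the jig with its wheel at about (338,189), jaw (299,180), pointer (280,152) and stop (241,168). Base corners are about (229,141), (374,174), (361,222) and (212,188). The jig's +x points up in the image, away from the robot. The peg cup is at (398,208), and the scene view agrees.

```bash
cat > h.py <<'E'
import numpy as np, cv2
from station import r, vision
from scipy.spatial.transform import Rotation as R
np.set_printoptions(precision=4,suppress=True)
def pose(s):
    T=np.eye(4); q=s["eef_rot"]; T[:3,:3]=R.from_quat(q,scalar_first=True).as_matrix(); T[:3,3]=s["tool_pos"]; return T
def ray(name,uv,T=None):
    p=vision.camera_params(name); u=(uv[0]-p["cx"])/p["fx"]; v=(uv[1]-p["cy"])/p["fy"]
    if name=="wrist":
        E=T@p["T_tool_cam"]; a=np.hypot(u,v); d=np.array([u*np.sinc(a/np.pi),v*np.sinc(a/np.pi),np.cos(a)])
    else: E=p["extrinsics"]; d=np.array([u,v,1.])
    return E[:3,3],E[:3,:3]@d
def onz(name,uv,z,T=None):
    o,d=ray(name,uv,T); return o+d*(z-o[2])/d[2]
def proj(name,P,T=None):
    p=vision.camera_params(name); E=T@p["T_tool_cam"] if name=="wrist" else p["extrinsics"]
    c=E[:3,:3].T@(np.asarray(P)-E[:3,3])
    if name=="wrist":
        rr=np.hypot(c[0],c[1]); k=np.arctan2(rr,c[2])/rr; return np.array([p["cx"]+p["fx"]*k*c[0],p["cy"]+p["fy"]*k*c[1]])
    return np.array([p["cx"]+p["fx"]*c[0]/c[2],p["cy"]+p["fy"]*c[1]/c[2]])
E
python3 - <<'E'
from h import *
C=[onz("top",c,.018) for c in [(229,141),(374,174),(361,222),(212,188)]]
C=np.array(C); print(C); print(np.linalg.norm(C-np.roll(C,-1,0),axis=1))
m=C.mean(0); y=(C[0]-C[1]+C[3]-C[2])[:2]; y/=np.linalg.norm(y); print(m,y,np.degrees(np.arctan2(-y[0],y[1])))
x=np.array([y[1],-y[0]])
print("x",x,"wheel",m[:2]-.09*y, "wheel by px",onz("top",(338,189),.078))
P=onz("top",(280,152),.040);print("pointer jig", (P[:2]-m[:2])@x,(P[:2]-m[:2])@y)
E
```

```text
[[ 0.6985  0.2225  0.018 ]
 [ 0.6336 -0.0757  0.018 ]
 [ 0.5346 -0.0484  0.018 ]
 [ 0.6013  0.2541  0.018 ]]
[0.3052 0.1028 0.3097 0.1022]
[0.617  0.0881 0.018 ] [0.2142 0.9768] -12.367830456138142
x [ 0.9768 -0.2142] wheel [0.5977 0.0002] wheel by px [0.5948 0.0033 0.078 ]
pointer jig 0.04822296230545483 0.040061508135237095
```

Emit:
{"name": "send_rows", "arguments": {"rows": [[[0,0,0.12],[0,0,0],-1],[[0,0,0.12],[0,0,0],-1],[[0,0,0.12],[0,0,0],-1],[[0,0,0.12],[0,0,0],-1],[[0,0,0],[0.0166,-0.0321,0],-1],[[0,0,0],[0.0166,-0.0321,0],-1],[[0,0,0],[0.0166,-0.0321,0],-1],[[0,0,0],[0.0166,-0.0321,0],-1]], "force": 40}}

```text
t: 0.77
tool_pos: [0.2306, -0.3937, 0.2309]
eef_rot: [-0.0, 0.994, -0.107, -0.0]
force: [0.5, -0.9, -0.2]
finger_gap: -0.0
```

Emit:
{"name": "send_rows", "arguments": {"rows": [[[0,0,0],[0.0166,-0.0321,0],-1],[[0,0,0],[0.0166,-0.0321,0],-1],[[0,0,0],[0.0166,-0.0321,0],-1],[[0,0,0],[0.0166,-0.0321,0],-1],[[0,0,0],[0.0166,-0.0321,0],-1],[[0,0,0],[0.0166,-0.0321,0],-1],[[0,0,0],[0.0166,-0.0321,0],-1],[[0,0,0],[0.0166,-0.0321,0],-1]]}}

```text
t: 1.43
tool_pos: [0.4151, -0.1708, 0.2312]
eef_rot: [0.0, 0.994, -0.107, -0.0]
force: [0.5, -0.6, 0.3]
finger_gap: -0.0001
```

Emit:
{"name": "send_rows", "arguments": {"rows": [[[0,0,0],[0.0166,-0.0321,0],-1],[[0,0,0],[0.0166,-0.0321,0],-1],[[0,0,0],[0.0166,-0.0321,0],-1],[[0,0,0],[0.0166,-0.0321,0],-1],[[0,0,0],[0.0166,-0.0321,0],-1],[[0,0,0],[0.0166,-0.0321,0],-1],[[0,0,0],[0.0166,-0.0321,0],-1],[[0,0,0],[0,0,0],-1]]}}

```text
t: 2.1
tool_pos: [0.5713, -0.0079, 0.2312]
eef_rot: [-0.015, 0.997, -0.079, 0.001]
force: [-1.0, -0.3, 0.1]
finger_gap: 0.0
```

Run:
```python
from h import *
s=r.sense(); print(s["q"],s["tool_pos"],pose(s)[:3,:3])
im=vision.read_camera("wrist"); np.savez("w1.npz",im=im,T=pose(s)); cv2.imwrite("pics/w1.png",im[:,:,::-1])
```

```text
[-0.1592  0.3766 -0.03    1.1639  0.0306  3.1406] [ 0.5713 -0.0079  0.2312] [[ 0.9875 -0.1575  0.0051]
 [-0.1576 -0.987   0.0301]
 [ 0.0003 -0.0306 -0.9995]]
```

View pics/w1.png

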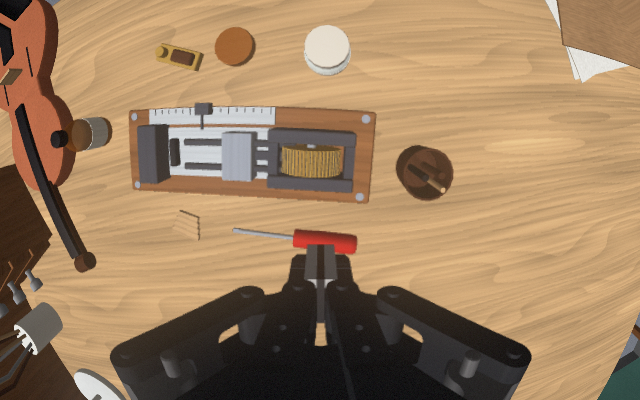

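The wrist view shows the whole jig, with the wheel at (313,160), the jaw at (238,156) and the blade at (202,120). Joint 6 reached its limit, so the wrist has to turn the other way. I'll use tool x along jig +y, which puts q6 at about 1.8. I'll measure first from a crop.

Run:
```python
from h import *
im=np.load("w1.npz")["im"]
cv2.imwrite("pics/w1c.png",cv2.resize(im[95:210,125:380],None,fx=3,fy=3,interpolation=cv2.INTER_CUBIC)[:,:,::-1])
```

```text
(no output)
```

View pics/w1c.png

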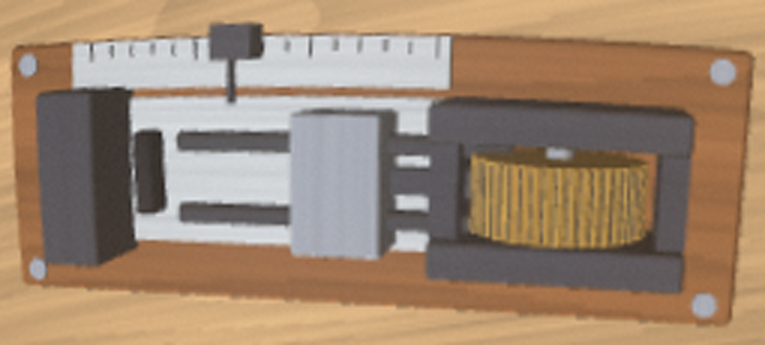

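Crop: base corners (12,47), (755,53), (728,325), (24,280). The jaw's top front edge runs (291,112)–(290,252), and the blade is at (230,62)–(232,100).

Run:
```python
from h import *
T=np.load("w1.npz")["T"]
f=lambda c,z: onz("wrist",(c[0]/3+125-.33,c[1]/3+95-.33),z,T)
C=np.array([f(c,.018) for c in [(12,46),(756,53),(729,325),(24,281)]])
print(C,np.linalg.norm(C-np.roll(C,-1,0),axis=1))
m=C.mean(0)[:2]; y=(C[0]-C[1]+C[3]-C[2])[:2]; y/=np.linalg.norm(y); x=np.array([y[1],-y[0]])
print("origin",m,"y",y,"deg",np.degrees(np.arctan2(-y[0],y[1])))
j=lambda c,z:(lambda P:np.array([(P-m)@x,(P-m)@y])*1000)(f(c,z)[:2])
for n,c,z in[("jawA",(291,112),.058),("jawB",(290,252),.058),("blade1",(230,62),.038),("blade2",(232,100),.038),("stopA",(131,92),.054),("stopB",(97,262),.054),
  ("wheelL",(470,200),.052),("wheelR",(652,200),.052),("wheelaxT",(560,160),.08),("wheelaxB",(558,245),.08)]: print(n,j(c,z))
```

```text
[[ 0.7047  0.233   0.018 ]
 [ 0.637  -0.0775  0.018 ]
 [ 0.5319 -0.0534  0.018 ]
 [ 0.5998  0.2555  0.018 ]] [0.3177 0.1079 0.3163 0.1073]
origin [0.6184 0.0894] y [0.2138 0.9769] deg -12.34549559834494
jawA [25.5327  6.6506]
jawB [-25.2319   7.2835]
blade1 [43.1239 39.2881]
blade2 [28.5234 38.2716]
stopA [32.9442 74.2846]
stopB [-33.7007  93.1422]
wheelL [ -4.3616 -57.9627]
wheelR [  -0.5805 -121.7532]
wheelaxT [ 14.7112 -90.4767]
wheelaxB [-12.8621 -91.2395]
```

```bash
cat >> h.py <<'E'
O=np.array([.6184,.0894]); Y=np.array([.2138,.9769]); X=np.array([.9769,-.2138])
RD=np.array([[Y[0],X[0],0],[Y[1],X[1],0],[0,0,-1]])
def wheel(z): return np.array([*(O-.09*Y),z])
E
python3 - <<'E'
from h import *
T=pose(r.sense()); rv=R.from_matrix(T[:3,:3].T@RD).as_rotvec(); print(rv,rv/14)
print("then shift tool axes",RD.T@(wheel(.15)-T[:3,3]))
E
```

```text
[-0.0242 -0.0213 -1.5152] [-0.0017 -0.0015 -0.1082]
then shift tool axes [0.0166 0.0266 0.0811]
```

Emit:
{"name": "send_rows", "arguments": {"rows": [[[-0.0017,-0.0015,-0.1082],[0,0,0],-1],[[-0.0017,-0.0015,-0.1082],[0,0,0],-1],[[-0.0017,-0.0015,-0.1082],[0,0,0],-1],[[-0.0017,-0.0015,-0.1082],[0,0,0],-1],[[-0.0017,-0.0015,-0.1082],[0,0,0],-1],[[-0.0017,-0.0015,-0.1082],[0,0,0],-1],[[-0.0017,-0.0015,-0.1082],[0,0,0],-1],[[-0.0017,-0.0015,-0.1082],[0,0,0],-1]]}}

```text
t: 2.82
tool_pos: [0.5677, -0.0108, 0.2318]
eef_rot: [-0.007, 0.938, 0.347, 0.0]
force: [-0.4, -0.6, 1.3]
finger_gap: 0.0003
```

Emit:
{"name": "send_rows", "arguments": {"rows": [[[-0.0017,-0.0015,-0.1082],[0,0,0],-1],[[-0.0017,-0.0015,-0.1082],[0,0,0],-1],[[-0.0017,-0.0015,-0.1082],[0,0,0],-1],[[-0.0017,-0.0015,-0.1082],[0,0,0],-1],[[-0.0017,-0.0015,-0.1082],[0,0,0],-1],[[-0.0017,-0.0015,-0.1082],[0,0,0],-1],[[0,0,0],[0.004,0.013,0.02],-1],[[0,0,0],[0,0,0],-1]]}}

```text
t: 3.48
tool_pos: [0.5816, -0.0095, 0.2094]
eef_rot: [-0.001, 0.78, 0.626, -0.001]
force: [-1.5, 0.1, -1.6]
finger_gap: 0.0001
```

Run:
```python
from h import *
s=r.sense();T=pose(s); print(s["q"],s["tool_pos"],R.from_matrix(T[:3,:3].T@RD).as_rotvec(),s["force"])
print("shift to z=.1",T[:3,:3].T@(wheel(.1)-T[:3,3]))
```

```text
[-0.1419  0.4125 -0.033   1.1275 -0.      1.6476] [ 0.5816 -0.0095  0.2094] [-0.0021  0.0002 -0.0032] [-1.5159  0.0571 -1.6471]
shift to z=.1 [0.0145 0.015  0.1094]
```

Emit:
{"name": "send_rows", "arguments": {"rows": [[[0,0,-0.003],[0.0015,0.005,0.035],-1],[[0,0,0],[0.0015,0.005,0.035],-1],[[0,0,0],[0.0015,0.005,0.035],-1],[[0,0,0],[0,0,0.012],-1],[[0,0,0],[0,0,0],-1]]}}

```text
t: 3.9
tool_pos: [0.5946, -0.0079, 0.0916]
eef_rot: [-0.002, 0.779, 0.627, -0.002]
force: [-1.7, 0.1, 1.1]
finger_gap: -0.0
```

```bash
cat > st.py <<'E'
from h import *
s=r.sense();T=pose(s); d=T[:3,3]-wheel(0)
print("t",s["t"],"jig off x,y mm",1000*(d[:2]@X),1000*(d[:2]@Y),"z",1000*d[2],"F",s["force"],"rot",R.from_matrix(T[:3,:3].T@RD).as_rotvec())
E
python3 - <<'E'
from h import *
exec(open("st.py").read())
im=vision.read_camera("wrist"); np.savez("w2.npz",im=im,T=T); cv2.imwrite("pics/w2.png",im[:,:,::-1])
E
```

```text
t 3.9 jig off x,y mm -2.4681000421362773 -10.151425479580428 z 91.64056029818532 F [-1.6973  0.0913  1.1138] rot [-0.0065  0.0006 -0.0008]
```

View pics/w2.png

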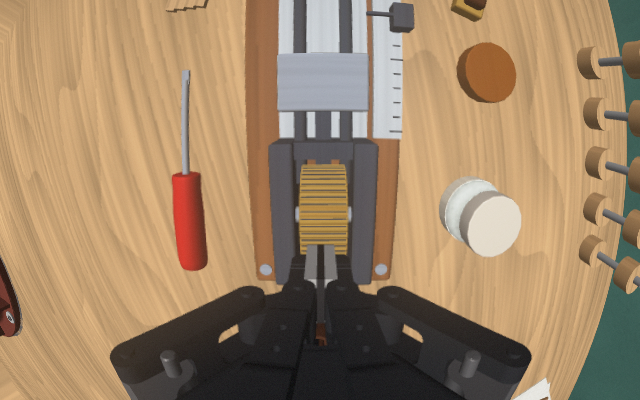

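The wrist view shows the fingertip over the rear of the wheel. The jaw's front edge is at row ~54 and the blade at row ~14, column 370–390. Next I press about 3 mm and stroke.

Emit:
{"name": "send_rows", "arguments": {"rows": [[[0,0,0],[0,0.0025,0.006],-1],[[0,0,0],[0,0,0.004],-1],[[0,0,0],[0,0,0.003],-1],[[0,0,0],[0,0,0],-1]]}}

```text
t: 4.28
tool_pos: [0.6006, -0.0084, 0.0822]
eef_rot: [0.0, 0.779, 0.627, 0.0]
force: [0.2, 0.6, 0.1]
finger_gap: -0.0001
```

Emit:
{"name": "send_rows", "arguments": {"rows": [[[0,0,0],[0.004,0,0],-1],[[0,0,0],[0.004,0,0],-1],[[0,0,0],[0.004,0,0],-1],[[0,0,0],[0.004,0,0],-1],[[0,0,0],[0.004,0,0],-1],[[0,0,0],[0,0,0],-1]]}}

```text
t: 4.78
tool_pos: [0.605, 0.0122, 0.082]
eef_rot: [0.0, 0.779, 0.628, 0.0]
force: [-0.4, -0.5, 0.7]
finger_gap: 0.0
```

Run:
```python
from h import *
exec(open("st.py").read())
im=vision.read_camera("wrist"); np.savez("w3.npz",im=im,T=T); cv2.imwrite("pics/w3.png",im[:,:,::-1])
```

```text
t 4.7833 jig off x,y mm 3.359139419553678 11.75428171874705 z 82.03544562098246 F [-0.3726 -0.4571  0.7148] rot [ 0.0008 -0.0006  0.0016]
```

View pics/w3.png

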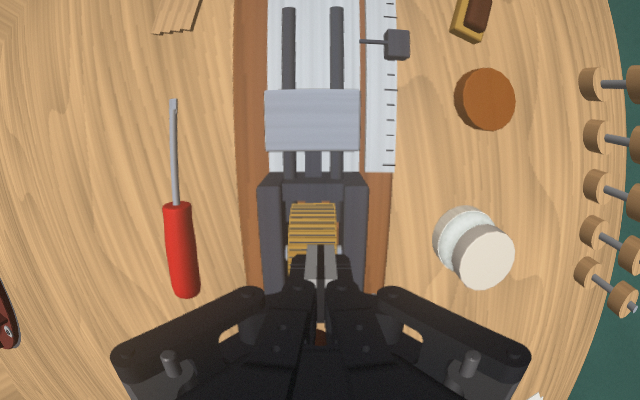

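The jaw (edge at row ~91) and the blade (row 43) show no clear change in the gap. The force is near 0 and the tip is at z≈82, so it only grazed the wheel. I'll go back and press deeper, watching the force.

Emit:
{"name": "send_rows", "arguments": {"rows": [[[0,0,0],[0,0,-0.006],-1],[[0,0,0],[-0.011,-0.0034,0],-1],[[0,0,0],[-0.011,0,0],-1],[[0,0,0],[0,0,0.006],-1],[[0,0,0],[0,0,0.003],-1],[[0,0,0],[0,0,0],-1],[[0,0,0],[0,0,0],-1]]}}

```text
t: 5.42
tool_pos: [0.5971, -0.0101, 0.0791]
eef_rot: [0.001, 0.779, 0.627, 0.0]
force: [-0.8, -3.1, 5.4]
finger_gap: -0.0001
```

```bash
python3 st.py
```

```text
t 5.4167 jig off x,y mm 0.46491019642409626 -11.770520392677291 z 79.06938225710358 F [-0.7778 -3.0545  5.429 ] rot [ 0.0014  0.0003 -0.    ]
```

Emit:
{"name": "send_rows", "arguments": {"rows": [[[0,0,0],[0.002,0,0.0005],-1],[[0,0,0],[0.004,0,0],-1],[[0,0,0],[0.004,0,0],-1],[[0,0,0],[0.004,0,0],-1],[[0,0,0],[0.004,0,0],-1],[[0,0,0],[0.004,0,0],-1],[[0,0,0],[0,0,0],-1]]}}

```text
t: 6.0
tool_pos: [0.602, 0.0127, 0.0789]
eef_rot: [0.0, 0.779, 0.627, 0.001]
force: [0.3, 0.6, 6.0]
finger_gap: 0.0004
```

Run:
```python
from h import *
exec(open("st.py").read())
im=vision.read_camera("wrist"); np.savez("w4.npz",im=im,T=T)
# jaw front-edge: column profile at jig x=0 & blade: rows near rail side; print profiles along jig y lines
for k in("w2","w3","w4"):
    d=np.load(k+".npz"); T=d["T"]; g=cv2.GaussianBlur(cv2.cvtColor(d["im"],cv2.COLOR_RGB2GRAY),(3,3),0).astype(np.float32)
    ys=np.arange(-.01,.06,.0005)
    def prof(xs,z):
        a=[]
        for x in xs:
            p=np.array([proj("wrist",[*(O+x*X+y*Y),z],T) for y in ys],np.float32)
            a.append(cv2.remap(g,p[None,:,0],p[None,:,1],cv2.INTER_LINEAR)[0])
        return np.mean(a,0)
    b=prof(np.arange(.030,.036,.002),.038); jw=prof([-.0225,.0225],.058)
    e=np.gradient(jw); i=np.argsort(-abs(e))[:6]
    print(k,"blade y",1000*ys[b.argmin()],b.min(),"jaw edges",sorted(zip(1000*ys[i],e[i].round(1))))
```

```text
t 6.0 jig off x,y mm 0.38251453266340457 11.601372025622393 z 78.87455150441627 F [0.2673 0.6213 5.9727] rot [ 0.0016 -0.0008  0.0013]
w2 blade y 49.50000000000005 0.0 jaw edges [(np.float64(7.000000000000015), np.float32(6.5)), (np.float64(7.500000000000015), np.float32(10.6)), (np.float64(8.000000000000016), np.float32(9.1)), (np.float64(40.00000000000004), np.float32(-38.4)), (np.float64(40.50000000000004), np.float32(-102.6)), (np.float64(41.00000000000004), np.float32(-64.1))]
w3 blade y 39.00000000000004 85.0485 jaw edges [(np.float64(7.000000000000015), np.float32(6.9)), (np.float64(7.500000000000015), np.float32(9.6)), (np.float64(8.000000000000016), np.float32(8.5)), (np.float64(58.50000000000006), np.float32(-62.5)), (np.float64(59.00000000000006), np.float32(-95.4)), (np.float64(59.50000000000006), np.float32(-78.8))]
w4 blade y 39.00000000000004 86.3776 jaw edges [(np.float64(16.50000000000002), np.float32(7.4)), (np.float64(17.00000000000002), np.float32(9.9)), (np.float64(17.50000000000002), np.float32(8.3)), (np.float64(57.00000000000006), np.float32(-38.5)), (np.float64(57.50000000000006), np.float32(-102.8)), (np.float64(58.00000000000006), np.float32(-64.2))]
```

The profile method works well. The blade is at 39.0, and the jaw went from 7.5 to ~17 in one stroke, as expected (23 mm of rim → 9.4 mm). Next come two more equal strokes.

Emit:
{"name": "send_rows", "arguments": {"rows": [[[0,0,0],[0,0,-0.007],-1],[[0,0,0],[-0.011,0,0],-1],[[0,0,0],[-0.011,0,0],-1],[[0,0,0],[0,0,0],-1],[[0,0,0],[0,0,0.004],-1],[[0,0,0],[0,0,0.003],-1],[[0,0,0],[0,0,0],-1]]}}

```text
t: 6.63
tool_pos: [0.5969, -0.0101, 0.0781]
eef_rot: [0.001, 0.779, 0.627, 0.0]
force: [-0.5, -3.0, 6.4]
finger_gap: -0.0003
```

Emit:
{"name": "send_rows", "arguments": {"rows": [[[0,0,0],[0.002,0,0],-1],[[0,0,0],[0.004,0,0],-1],[[0,0,0],[0.004,0,0],-1],[[0,0,0],[0.004,0,0],-1],[[0,0,0],[0.004,0,0],-1],[[0,0,0],[0.004,0,0],-1],[[0,0,0],[0,0,0],-1],[[0,0,0],[0,0,-0.007],-1]]}}

```text
t: 7.3
tool_pos: [0.601, 0.0125, 0.0845]
eef_rot: [-0.0, 0.779, 0.627, -0.0]
force: [-0.1, -0.6, 0.2]
finger_gap: -0.0
```

```bash
cat > gap.py <<'E'
from h import *
import sys
exec(open("st.py").read())
im=vision.read_camera("wrist"); np.savez(sys.argv[1],im=im,T=T); cv2.imwrite(f"pics/{sys.argv[1]}.png",im[:,:,::-1])
g=cv2.GaussianBlur(cv2.cvtColor(im,cv2.COLOR_RGB2GRAY),(3,3),0).astype(np.float32)
ys=np.arange(0,.05,.0005)
def prof(xs,z):
    a=[]
    for x in xs:
        p=np.array([proj("wrist",[*(O+x*X+y*Y),z],T) for y in ys],np.float32)
        a.append(cv2.remap(g,p[None,:,0],p[None,:,1],cv2.INTER_LINEAR)[0])
    return np.mean(a,0)
b=prof(np.arange(.030,.036,.002),.038); e=np.gradient(prof([-.0225,.0225],.058)); i=np.argsort(-abs(e))[:5]
print("blade",1000*ys[b.argmin()],b.min(),"jaw edges",1000*np.sort(ys[i]),e[i])
E
python3 gap.py w5
```

```text
t 7.3 jig off x,y mm -0.5790850586447511 11.186945017073182 z 84.47646017006228 F [-0.1253 -0.6235  0.2149] rot [-0.0006 -0.0004  0.0012]
blade 39.0 84.97135 jaw edges [26.  26.5 27.  27.5 28. ] [11.1292 10.813   6.1709  4.6851  1.9922]
```

Emit:
{"name": "send_rows", "arguments": {"rows": [[[0,0,0],[-0.011,0,0],-1],[[0,0,0],[-0.011,0,0],-1],[[0,0,0],[0,0,0],-1],[[0,0,0],[0,0,0.004],-1],[[0,0,0],[0,0,0.003],-1],[[0,0,0],[0,0,0],-1]]}}

```text
t: 7.85
tool_pos: [0.5969, -0.0101, 0.0781]
eef_rot: [0.001, 0.779, 0.627, 0.0]
force: [-1.1, -2.4, 7.0]
finger_gap: -0.0005
```

Emit:
{"name": "send_rows", "arguments": {"rows": [[[0,0,0],[0.002,0,0],-1],[[0,0,0],[0.004,0,0],-1],[[0,0,0],[0.004,0,0],-1],[[0,0,0],[0.004,0,0],-1],[[0,0,0],[0.004,0,0],-1],[[0,0,0],[0.004,0,0],-1],[[0,0,0],[0,0,0],-1],[[0,0,0],[0,0,-0.007],-1]]}}

```text
t: 8.52
tool_pos: [0.601, 0.0126, 0.0846]
eef_rot: [-0.0, 0.779, 0.627, 0.0]
force: [-0.2, -0.1, -1.3]
finger_gap: 0.0003
```

```bash
python3 gap.py w6
```

```text
t 8.5167 jig off x,y mm -0.5482346724658145 11.213979681968398 z 84.55472399667009 F [-0.1602 -0.0513 -1.2539] rot [-0.0005 -0.0004  0.0012]
blade 39.0 84.29427 jaw edges [1.5 2.  2.5 3.5 4. ] [-31.3472 -25.0027 -20.9993  18.4883  16.5674]
```

View pics/w6.png

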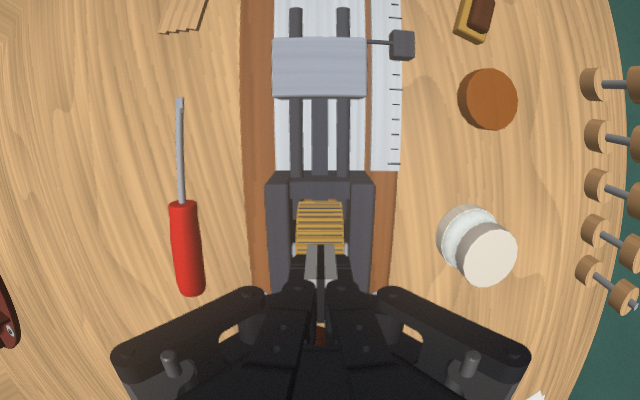

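The jaw's front edge is now at row ~39 and the blade at row 42. The jaw's top stands higher than the blade, so parallax has to be taken out. I'll restrict the edge search accordingly.

```bash
sed -i 's/^print("blade".*//; s/; i=np.argsort.*$//' gap.py
cat >> gap.py <<'E'
k=ys>.02
bl=np.clip(b[k].max()*.75-b[k],0,None); near=abs(ys[k]-.039)<.003; bl=bl*near
ee=np.clip(e,0,None)*k; j=ee.argmax(); w=slice(j-3,j+4)
print("blade",1000*(bl@ys[k])/bl.sum(),"jaw",1000*(ee[w]@ys[w])/ee[w].sum(),ee[j-4:j+5],1000*ys[j])
E
python3 gap.py w7
```

```text
t 8.5667 jig off x,y mm 0.15648550567282055 11.177223612334517 z 86.39713340717141 F [0.5008 0.4209 2.7331] rot [ 0.0011 -0.0006  0.0011]
blade 39.0986331528631 jaw 36.59674638201786 [ 1.0515  1.1064  2.301   6.501  10.9136  9.4209  4.4058  1.0312  0.    ] 36.5
```

Emit:
{"name": "send_rows", "arguments": {"rows": [[[0,0,0],[0,0,-0.03],-1],[[0,0,0],[0.022,0,0],-1],[[0,0,0],[0.022,0,0],-1],[[0,0,0],[0,0,0],-1],[[0,0,0],[0,0,0],-1]]}}

```text
t: 9.03
tool_pos: [0.6106, 0.0558, 0.1151]
eef_rot: [0.0, 0.778, 0.628, 0.0]
force: [-0.3, -0.1, -0.7]
finger_gap: 0.0003
```

```bash
python3 gap.py w8
python3 - <<'E'
import cv2
im=cv2.imread("pics/w8.png"); cv2.imwrite("pics/w8c.png",cv2.resize(im[60:210,240:440],None,fx=4,fy=4,interpolation=cv2.INTER_CUBIC))
E
```

```text
t 9.0333 jig off x,y mm -0.46398335097943183 55.47396140647678 z 115.12647920592043 F [-0.3173 -0.0903 -0.7171] rot [ 0.0002 -0.0002  0.0023]
blade 39.951430823309536 jaw 37.188489103407925 [1.427  1.1924 2.2349 5.6318 8.4258 7.9197 5.5938 2.3855 0.1787] 37.0
```

View pics/w8c.png

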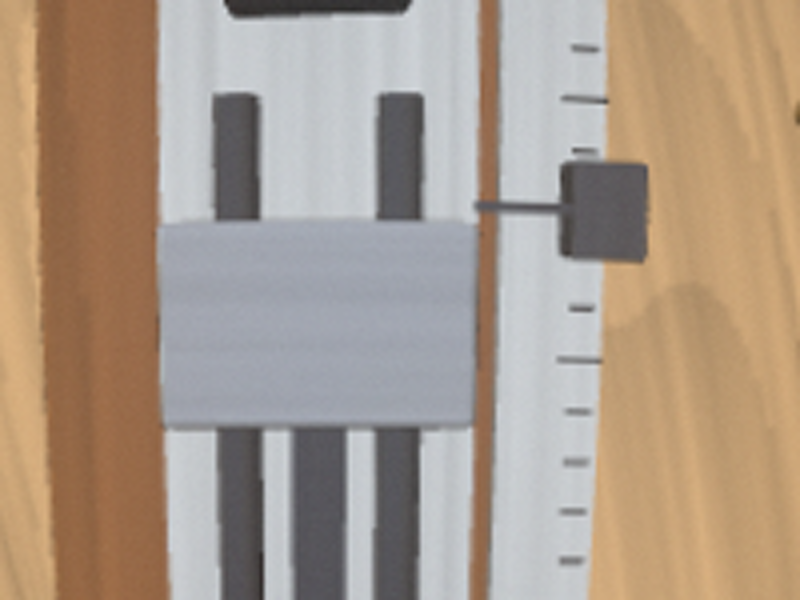

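Seen from straight above, almost without parallax, the jaw is ~2.7 mm short (2.5 from the earlier view). That needs about 6.5 mm of rim travel, so I'll make one short stroke.

Emit:
{"name": "send_rows", "arguments": {"rows": [[[0,0,0],[-0.03,0,0],-1],[[0,0,0],[-0.029,0,0],-1],[[0,0,0],[0,0,0.03],-1],[[0,0,0],[0,0,0],-1],[[0,0,0],[0,0,0.004],-1],[[0,0,0],[0,0,0.003],-1],[[0,0,0],[0,0,0],-1],[[0,0,0],[0,0,0],-1]]}}

```text
t: 9.75
tool_pos: [0.5978, -0.0021, 0.0793]
eef_rot: [-0.0, 0.779, 0.628, -0.0]
force: [-4.4, -0.5, 6.8]
finger_gap: -0.0001
```

Emit:
{"name": "send_rows", "arguments": {"rows": [[[0,0,0],[0.003,0,0],-1],[[0,0,0],[0.003,0,0],-1],[[0,0,0],[0,0,0],-1],[[0,0,0],[0,0,0],-1],[[0,0,0],[0,0,-0.007],-1],[[0,0,0],[0,0,-0.03],-1],[[0,0,0],[0.025,0,0],-1],[[0,0,0],[0.026,0,0],-1]]}}

```text
t: 10.42
tool_pos: [0.6122, 0.053, 0.1184]
eef_rot: [0.002, 0.779, 0.627, 0.002]
force: [-0.3, 0.9, -0.5]
finger_gap: 0.0002
```

Emit:
{"name": "send_rows", "arguments": {"rows": [[[0,0,0],[0,0,0],-1],[[0,0,0],[0,0,0],-1],[[0,0,0],[0,0,0],-1],[[0,0,0],[0,0,0],-1]]}}

```text
t: 10.75
tool_pos: [0.6103, 0.0525, 0.1156]
eef_rot: [0.0, 0.779, 0.627, 0.0]
force: [-1.1, 0.0, -0.4]
finger_gap: -0.0001
```

```bash
python3 gap.py w9
python3 - <<'E'
import cv2
im=cv2.imread("pics/w9.png"); cv2.imwrite("pics/w9c.png",cv2.resize(im[60:210,240:440],None,fx=4,fy=4,interpolation=cv2.INTER_CUBIC))
E
```

```text
t 10.75 jig off x,y mm -0.0815233322885508 52.260972111492855 z 115.64412062212327 F [-1.1228  0.0341 -0.4479] rot [ 0.0006 -0.0001  0.0005]
blade 39.840840284150495 jaw 40.204200230149596 [0.8403 2.4385 6.0625 9.3271 9.3438 5.1162 1.4023 0.2549 0.    ] 40.5
```

View pics/w9c.png

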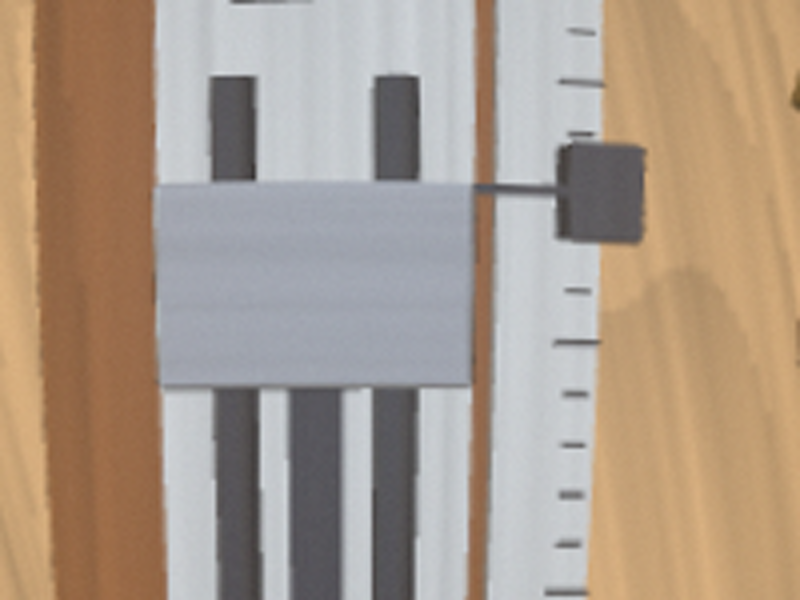

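The jaw's front edge (row ~184) is level with the blade (row ~188), and the measured difference is about 0.4 mm, well inside ±2.5 mm. The finger is 57 mm above the jaw and touches nothing, so I'm handing in.

```bash
python3 -c "
from station import r
print(r.hand_in())"
```

```text
the job is handed in; nothing more can be done
None
```

I closed the gap with the wheel only, then lifted the finger well clear and handed in at about 10.8 s; no verdict is reported.

**Strokes:** The first pass only grazed the wheel and moved nothing. Three full strokes at about 5–7 N then moved the jaw from about 7 mm to 36.5–37 mm along the jig. One short 6 mm stroke finished it.

**Last check:** Looking nearly straight down, I measured the jaw's front face at 40.2 mm and the blade at 39.8 mm. That is about 0.4 mm past the mark, against the 2.5 mm allowed.

**Disagreements:** The blade read 39.0–39.1 mm from the earlier lower viewpoint and 39.8–40.0 mm from above, which I put down to calibration. The remaining gap before the last stroke read 2.5 and 2.8 mm from those two views.

**Not measured:** I did not measure the small loose things afterwards. Those visible in the wrist views looked undisturbed, and the finger touched only the wheel. The force on the tool was near zero at the end.

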